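# Seat the optical filter in the fluorimeter's slide and close it

### The job

The fluorimeter's filter slide is drawn out on its left side, and the round optical filter lies loose on the slide's deck beside its pocket. Without picking it up, nudge the filter with the fingertips over the pocket's rim until it drops in and lies flat, then push the slide by its end plate all the way home into the instrument. Leave the petri dish, tweezers and vial that lie beside the instrument where they are.

Things in the scene. Friction and masses are not known exactly. Their poses are not given: they have to be found in the camera images.
- fluorimeter: White bench instrument, fixed, 160 (x) x 150 (y) x 64 mm high; a round black well cap on top reaches 80 mm. Origin: centre of its underside, on the bench. x points from its sloping display panel (robot's side) to its back, y to its left, where the slide comes out, z up. A dark guide frame round the slot stands out to y = +79 mm.
- filter_slide (a joint): Travel (m) of the dark plate that slides into the fluorimeter: 0 = fully out, 0.111 = home (aluminium end plate 1 mm from the guide frame); moves along the fluorimeter's -y as it grows. Starts at 0 to 0.008, rubs with 5 N, stays where left. The slot leaves only 3.5 mm over the deck, so an unseated filter cannot pass.
- pocket (a point): Where the filter's centre is once seated; axes as the fluorimeter's; moves with the slide. The pocket is a round recess 52.5 mm across, 6.5 mm deep, in the slide's flat rimless deck (100 mm wide, 24 mm over the bench, ending 70 mm from here along +y); a smaller through hole in its floor leaves a ledge. This point is 3.5 mm below the deck.
- slide_end (a point): Middle of the outer face of the slide's aluminium end plate, the face to push on: 116 mm wide and 18 mm high, from 6 to 24 mm over the bench (this point is at 15 mm), top edge level with the deck; 76 mm from the pocket's centre along the fluorimeter's +y. The face looks to +y.
- filter_center (a point): Centre (half-way up) of the loose filter: amber glass in an aluminium ring, a flat disc 50 mm across, 6 mm thick, 30 to 65 g; z is its axis. It starts flat on the deck, centre 31 to 49 mm from the pocket's centre along the fluorimeter's +y and up to 18 mm to either side.
- petri: Clear shallow dish, 59 mm across, 13 mm high, on the bench to the right of the fluorimeter; loose, to be left alone. Origin: centre of its underside.
- tweezers: Pale plastic tweezers, 127 mm long, 9 mm high, lying on the bench on the robot's side of the slide; loose, to be left alone. Origin: centre of the underside.
- vial_5: Capped sample vial, 27 mm across, 59 mm tall, standing on the far side of the slide; loose, to be left alone. Origin: centre of its underside.
- filter: The same filter; origin at the centre of its underside, 3 mm below its centre.
There are look-alikes about, which are no part of the job. What is shaped like the filter but turquoise is not meant.

How it is judged:
By the outcome, as a careful person would: the job done as asked, in the order asked, and still so for the second after the job is handed in, with the robot touching nothing.
It also fails if it takes over 51 s, if anything falls off the work surface, if the arm or the gripper's body presses on something with over 40 N, if the wrist force passes 120 N, or if a joint passes its speed limit or range.

### The arm

A 6-joint arm with a two-finger parallel gripper is mounted at the origin on a cart in front of the work surface, level with it; the furniture and walls round the work are solid. World frame = base frame: x ahead of the robot, y to its left, z up, the work surface at z = 0. Lengths are in m, angles in rad, forces in N, time in s.
With the tool pointing down it reaches from about 0.35 to 0.775 m from the base axis. Payload 7.3 kg.
Tool frame: the origin (TCP) lies on the centre line of the jaws, within the pads' length; the fingertips stand r.tip_reach ahead of it and the grasp point (between the pads) lies 2 mm behind it (r.tip_reach is the distance from the TCP to the fingertips, in m); z points along the fingers, y is the direction in which the jaws open and shut (so a half turn about z gives the same grasp; the last joint's range is limited). The gripper opens to 92 mm and grips with 3 to 60 N. Pads are 19 mm wide; open, the fingers measure 130 mm over their backs; the gripper's body (75 mm by 190 mm) begins 47 mm behind the grasp point.
Start: joints at [1.129, 0.342, 1.524, -0, 1.275, -0.146], TCP at [0.153, 0.502, 0.244] pointing down, gripper open.
Joint ranges: [-2.53, 2.53], [-0.77, 2.02], [0.04, 2.7], [-1, 4.14], [0.28, 2.66], [-3.11, 3.11]. Speed limits (rad/s): [2.57, 2.57, 3.14, 3.14, 3.14, 3.14].

### API

Orientations are given as a unit quaternion [w, x, y, z].
In Python, from plant import r gives the robot as it stands.
- The arm moves only by the tool send_rows, never from a script. Its argument "series" is a list of rows, each a list of 6 numbers: the shift along the tool's x, y, z in mm, then the turn, a rotation vector about the tool's x, y, z in degrees. In form: [[tx, ty, tz, ax, ay, az], ...]. A call has 1 to 5 rows; each row shifts and turns the commanded pose from where the row before left it, along the tool's axes as they then stand; what a row does not reach is not made up. A row lasts 1/10 s, in which the tool goes at most 50 mm and 8.59 degrees, less where a joint would pass 70% of its speed; a pose out of reach is approached as far as the arm can. A call with a gripper value outside its range is refused whole. "fingers" is the closure, from 0 (fully open) to 1 (shut), set as the call begins (left out, the last holds). The fingers move at their own pace and stop on an object; the grip force is fixed at half the most. Time passes only in rows, so rows that do not move let the fingers close. It gives the time, the measured TCP pose, the force and the opening at its end, in the units of the state.
- r.state(): the state, without advancing time (a new reading comes with each control period).
- r.snapshot(name): name is "side" or "top" or "wrist"; returns the picture (420x560x3 uint8, red, green, blue); there is no depth.
- r.calibration(name): a dict with "fx", "fy", "cx", "cy" (pixels), "D" ([k1, k2, p1, p2, k3] as OpenCV has them; the pictures are not rectified), "world_from_camera" (4x4, takes a point from camera to world coordinates). Camera axes: x right, y up, looking along -z (the intrinsics and any distortion apply to the point x, -y, -z); pixel columns grow to the right and rows downward; lengths in m; the calibration is good to about 2 mm. A picture is of the moment at which its call begins: read the wrist's pose just before it. calibration takes no time and is no camera call; for the wrist camera it gives the pose at the moment of the call.
- r.sign_off(): hands the job in, once; it reports no verdict.
Trained networks look in the newest picture that a camera, given by its name, has taken for a name from the list of things; names that differ only in an ending like _2 or _b are one class to them, and where a whole thing is asked for, a point or a joint stands for the part that bears it (a point fixed in the world has none). Each returns a list of dicts, best first, with "p" (0 to 1); they miss things now and then, are a little off and sometimes report something else, mostly with a low value. They report only what shows in the picture. A call takes as long as a camera call. They do not tell look-alikes from the thing itself.
- r.outline_of(name, camera): "mask" (420x560 bool, what is visible of it).
- r.pinpoint(name, camera): "xyz" ([x, y, z] in m, in the coordinates of the camera as it stood for that picture, good to about 4 mm: a listed point, or the origin of a listed thing).
The state is a dict: "time_s": time; "joint_pos": joint angles; "joint_vel": joint speeds; "effort": joint torques, N m; "tool_pos": TCP position; "eef_rot": TCP orientation; "force": force on the tool from outside, world axes, zero at the start; "torque": the same for the moment, N m; "opening": finger opening in m.
Only numpy, scipy, OpenCV 4.12 (cv2) and the standard library are available. Lean on these libraries where they do the work, as an engineer would, in place of code of your own. Each camera call takes 0.05 s, during which the arm holds its last target.

## Working session

There is one attempt and no reset: what is moved stays moved. The work goes in short steps, Python scripts to look and compute and a tool call to move; the robot and the scene stay as the last step left them, time stands still between calls to the robot, and variables do not carry over. Pictures are saved under pics/ and viewed, and the job is handed in when it is done.

Besides the shell and the picture viewer there is one more tool, called as name(argument=value, ...) on one line, values as JSON. send_rows: Moves the arm, as the interface text tells. Its arguments: {"type":"object","properties":{"series":{"type":"array","items":{"type":"array","items":{"type":"number"}}},"fingers":{"type":"number"}},"required":["series"]}

```bash
mkdir -p pics; cat > h.py <<'E'
import numpy as np, cv2
from plant import r
def snap(c,n):
    im=r.snapshot(c); cv2.imwrite(f'pics/{n}.png',im[:,:,::-1]); return im
def w(cam,xyz,cal=None):
    T=np.array((cal or r.calibration(cam))['world_from_camera']); return T[:3,:3]@np.array(xyz)+T[:3,3]
def proj(cam,P,cal=None):
    c=cal or r.calibration(cam); T=np.linalg.inv(np.array(c['world_from_camera']))
    P=np.atleast_2d(P); q=P@T[:3,:3].T+T[:3,3]; q=q*[1,-1,-1]
    K=np.array([[c['fx'],0,c['cx']],[0,c['fy'],c['cy']],[0,0,1]])
    return cv2.projectPoints(q,np.zeros(3),np.zeros(3),K,np.array(c['D'],float))[0][:,0]
def ray(cam,uv,z,cal=None):
    c=cal or r.calibration(cam); T=np.array(c['world_from_camera'])
    K=np.array([[c['fx'],0,c['cx']],[0,c['fy'],c['cy']],[0,0,1]])
    n=cv2.undistortPoints(np.array(uv,float).reshape(-1,1,2),K,np.array(c['D'],float))[:,0]
    d=np.c_[n[:,0],-n[:,1],-np.ones(len(n))]@T[:3,:3].T
    return T[:3,3]+d*((z-T[2,3])/d[:,2])[:,None]
E
python3 - <<'E'
from h import *
np.set_printoptions(precision=4,suppress=True)
print(r.state(), r.tip_reach)
for c in ['top','side','wrist']:
    snap(c,c+'0')
    print(c,np.array(r.calibration(c)['world_from_camera'])[:3,3])
    for n in ['fluorimeter','pocket','slide_end','filter_center','petri','tweezers','vial_5']:
        for d in r.pinpoint(n,c)[:3]: print(n,round(d['p'],2),w(c,d['xyz']),proj(c,w(c,d['xyz']))[0])
print(r.state()['time_s'])
E
```

```text
{'time_s': 0.0, 'joint_pos': array([ 1.129 ,  0.3427,  1.525 ,  0.    ,  1.2754, -0.146 ]), 'joint_vel': array([ 0.0016, -0.0009, -0.0016, -0.0011,  0.0016,  0.0001]), 'effort': array([ -0.0004, -43.124 , -24.4222,   0.0717,   0.0558,  -0.0001]), 'tool_pos': array([0.1529, 0.5019, 0.243 ]), 'eef_rot': array([-0.0002,  0.1474,  0.9891, -0.0007]), 'force': array([ 0.6006, -0.7487,  0.2459]), 'torque': array([ 0.0021,  0.0111, -0.0135]), 'opening': 0.0918279233321238} 0.017
top [ 0.3399 -0.0697  0.9048]
fluorimeter 0.59 [ 0.5094 -0.1384  0.0014] [324.948  220.1806]
pocket 0.7 [ 0.5296 -0.0213  0.0236] [273.3603 202.6514]
slide_end 0.96 [0.5347 0.0529 0.0155] [240.3831 197.065 ]
filter_center 0.92 [0.3736 0.0246 0.0063] [242.9202 272.1325]
filter_center 0.87 [0.6719 0.0346 0.0056] [257.5575 141.2611]
filter_center 0.83 [0.4677 0.1483 0.0051] [193.8431 222.2275]
petri 0.69 [ 0.51   -0.2592  0.0029] [379.4092 226.5523]
petri 0.32 [0.537  0.0499 0.0144] [241.9454 196.3595]
tweezers 0.44 [0.4526 0.0255 0.0001] [247.9834 236.2963]
side [0.2738 0.5701 0.5328]
fluorimeter 0.97 [ 0.5128 -0.1401  0.0061] [284.4779 209.7316]
pocket 0.74 [ 0.5287 -0.0233  0.0226] [254.3021 234.7813]
slide_end 0.98 [0.5397 0.0518 0.0172] [230.865  261.3192]
filter_center 0.96 [0.5256 0.0194 0.0295] [246.1716 246.3385]
filter_center 0.95 [0.3746 0.0243 0.007 ] [329.3902 281.1762]
filter_center 0.65 [0.6739 0.0318 0.0031] [169.1558 241.5409]
petri 0.18 [0.5279 0.0189 0.0246] [245.143  248.0061]
tweezers 0.74 [0.454  0.0233 0.002 ] [284.0945 270.4842]
vial_5 0.69 [ 0.5282 -0.0202  0.0242] [253.8885 235.1176]
vial_5 0.56 [ 0.6169 -0.0387 -0.0021] [215.0221 229.3034]
wrist [0.089  0.5219 0.385 ]
1.2
```

View pics/top0.png

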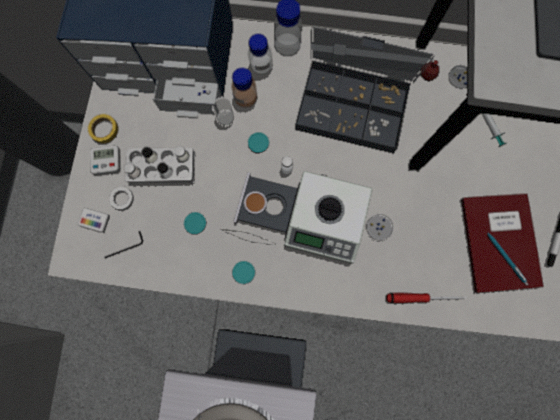

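View pics/side0.png

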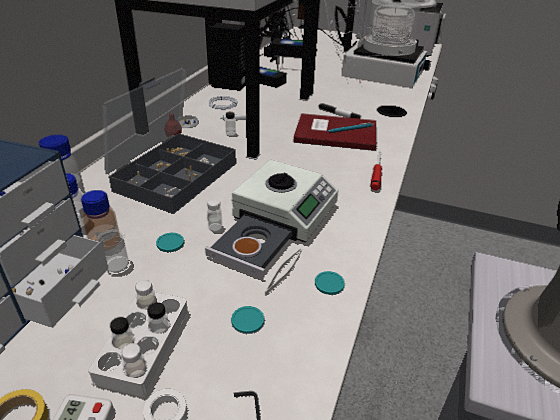

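```bash
python3 - <<'E'
import cv2
a=cv2.imread('pics/top0.png')[150:270,200:400]; b=cv2.imread('pics/side0.png')[190:310,150:350]
cv2.imwrite('pics/crop0.png',cv2.vconcat([cv2.resize(a,None,fx=2.5,fy=2.5,interpolation=3),cv2.resize(b,None,fx=2.5,fy=2.5,interpolation=3)]))
E
```

```text
(no output)
```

View pics/crop0.png

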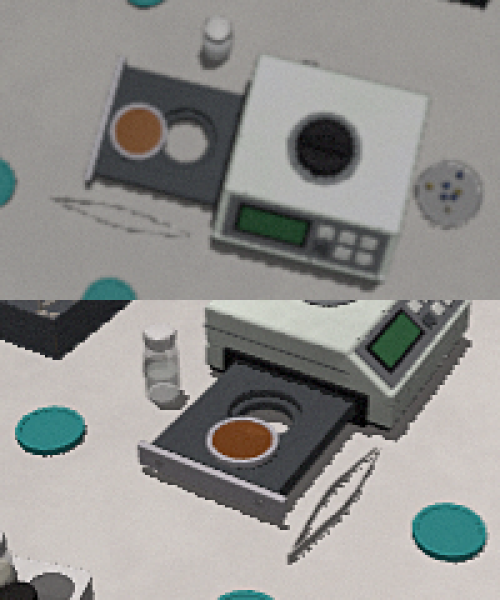

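The amber disc at top (255,202) / side (246,246) is the filter. It sits on the dark slide, and the turquoise discs at top (258,142), (194,222) and (243,272) are the look-alikes. Next I'll move to a close wrist view.

```bash
cat >> h.py <<'E'
from scipy.spatial.transform import Rotation as R
def Rq(q): return R.from_quat(np.r_[q[1:],q[0]])
def down(yaw): # tool x heading yaw (rad), z down
    x=np.array([np.cos(yaw),np.sin(yaw),0]); z=np.array([0,0,-1.]); return R.from_matrix(np.c_[x,np.cross(z,x),z])
def rows(p1,yaw,n,p0=None,R0=None):
    s=r.state(); p=np.array(s['tool_pos'] if p0 is None else p0); A=Rq(s['eef_rot']) if R0 is None else R0
    B=down(yaw); rv=(A.inv()*B).as_rotvec()
    out=[]
    for i in range(n):
        d=(np.array(p1)-p)/(n-i); t=A.inv().apply(d)*1000; out.append(np.r_[t,np.degrees(rv/n)]); p=p+d; A=A*R.from_rotvec(rv/n)
    for o in out: print([round(float(v),1) for v in o])
E
python3 - <<'E'
from h import *
rows([0.535,0.06,0.21],np.radians(82),15)
E
```

```text
[-33.0, -20.8, 2.2, 0.0, -0.0, 5.4]
[-34.8, -17.6, 2.2, 0.0, -0.0, 5.4]
[-36.3, -14.2, 2.2, 0.0, -0.0, 5.4]
[-37.4, -10.8, 2.2, 0.0, -0.0, 5.4]
[-38.3, -7.2, 2.2, 0.0, -0.0, 5.4]
[-38.8, -3.5, 2.2, 0.0, -0.0, 5.4]
[-39.0, 0.1, 2.2, 0.0, -0.0, 5.4]
[-38.8, 3.8, 2.2, 0.0, -0.0, 5.4]
[-38.2, 7.4, 2.3, 0.0, -0.0, 5.4]
[-37.4, 11.0, 2.3, 0.0, -0.0, 5.4]
[-36.2, 14.5, 2.3, 0.0, -0.0, 5.4]
[-34.6, 17.8, 2.3, 0.0, -0.0, 5.4]
[-32.8, 21.0, 2.3, 0.0, -0.0, 5.4]
[-30.7, 24.0, 2.3, 0.0, -0.0, 5.4]
[-28.3, 26.8, 2.3, 0.0, -0.0, 5.4]
```

send_rows(series=[[-33,-20.8,2.2,0,0,5.4],[-34.8,-17.6,2.2,0,0,5.4],[-36.3,-14.2,2.2,0,0,5.4],[-37.4,-10.8,2.2,0,0,5.4],[-38.3,-7.2,2.2,0,0,5.4]], fingers=0.65)

```text
time_s: 1.7
tool_pos: [0.2812, 0.3535, 0.2328]
eef_rot: [0.0, 0.376, 0.927, 0.0]
force: [0.4, 0.9, 0.4]
opening: 0.0569
```

send_rows(series=[[-38.8,-3.5,2.2,0,0,5.4],[-39,0,2.2,0,0,5.4],[-38.8,3.8,2.2,0,0,5.4],[-38.2,7.4,2.3,0,0,5.4],[-37.4,11,2.3,0,0,5.4]])

```text
time_s: 2.2
tool_pos: [0.4087, 0.2059, 0.2216]
eef_rot: [0.0, 0.582, 0.813, 0.0]
force: [-1.2, 0.1, 0.3]
opening: 0.0323
```

send_rows(series=[[-36.2,14.5,2.3,0,0,5.4],[-34.6,17.8,2.3,0,0,5.4],[-32.8,21,2.3,0,0,5.4],[-30.7,24,2.3,0,0,5.4],[-28.3,26.8,2.3,0,0,5.4]])

```text
time_s: 2.7
tool_pos: [0.5362, 0.0586, 0.21]
eef_rot: [0.0, 0.756, 0.655, 0.0]
force: [0.0, 0.5, -0.9]
opening: 0.032
```

send_rows(series=[[0,0,0,0,0,0],[0,0,0,0,0,0]])

```text
time_s: 2.9
tool_pos: [0.5352, 0.0594, 0.2096]
eef_rot: [-0.0, 0.755, 0.656, -0.0]
force: [-0.7, -0.0, 0.1]
opening: 0.0322
```

```bash
python3 - <<'E'
from h import *
np.set_printoptions(precision=4,suppress=True)
s=r.state();print(s['time_s'],s['tool_pos'],s['eef_rot'],s['opening'],s['force'])
c='wrist'; snap(c,'w1')
for n in ['pocket','slide_end','filter_center','vial_5','tweezers']:
    for d in r.pinpoint(n,c)[:2]: print(n,round(d['p'],2),w(c,d['xyz']),proj(c,w(c,d['xyz']))[0])
for n in ['filter','slide_end']:
    m=r.outline_of(n,c)
    if m: np.save('m_'+n,m[0]['mask']); print(n,m[0]['p'],m[0]['mask'].sum())
E
```

```text
2.9 [0.5352 0.0594 0.2096] [-0.0005  0.7547  0.6561 -0.0003] 0.032165149243467646 [-0.7123 -0.0312  0.1384]
pocket 0.55 [ 0.5225 -0.019   0.0184] [277.277  257.9874]
pocket 0.48 [0.5193 0.0247 0.0209] [269.644  225.5674]
slide_end 0.59 [0.5411 0.0559 0.0174] [284.2099 197.362 ]
slide_end 0.54 [0.452  0.0295 0.001 ] [216.846 224.294]
filter_center 0.9 [0.4711 0.1505 0.0038] [212.7749 123.1877]
filter_center 0.75 [0.6699 0.0392 0.0071] [391.3949 194.8664]
tweezers 0.63 [0.4543 0.0281 0.0003] [218.6846 224.8804]
filter 0.92 1388
```

View pics/w1.png

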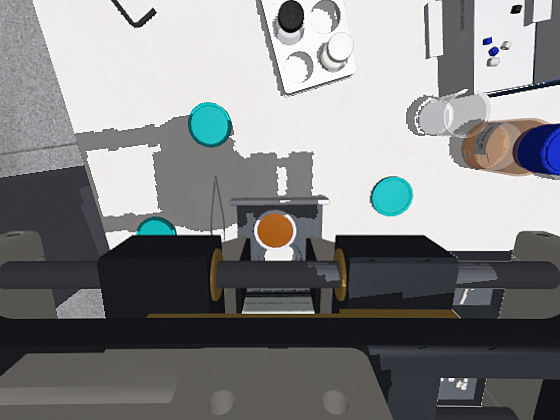

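The wrist picture shows the amber filter at (274,230), the pocket partly behind it at (280,255), and the end-plate edge from (232,201) to (328,200). I'll compute positions from all three views.

```bash
python3 - <<'E'
from h import *
np.set_printoptions(precision=4,suppress=True)
for c,f,win in [('top','top0',(235,280,180,225)),('side','side0',(225,270,230,262)),('wrist','w1',(240,310,205,245))]:
    im=cv2.imread(f'pics/{f}.png'); hsv=cv2.cvtColor(im,cv2.COLOR_BGR2HSV)
    m=((hsv[...,0]<22)&(hsv[...,1]>120)).astype(np.uint8); k=np.zeros_like(m); a,b,e,g=win; k[e:g,a:b]=1; m&=k
    uv=np.argwhere(m)[:,::-1].astype(float); P=ray(c,uv,0.029)
    cc,_,_=cv2.minAreaRect(uv.astype(np.float32)); print(c,len(uv),uv.mean(0),P.mean(0),'mid',(P.min(0)+P.max(0))/2,P.max(0)-P.min(0))
im=cv2.imread('pics/w1.png')
cv2.imwrite('pics/w1c.png',cv2.resize(im[185:315,215:345],None,fx=4.6,fy=4.6,interpolation=2))
im=cv2.imread('pics/top0.png')
cv2.imwrite('pics/t0c.png',cv2.resize(im[165:265,225:325],None,fx=6,fy=6,interpolation=2))
E
```

```text
top 234 [254.8248 201.9274] [0.525  0.0184 0.029 ] mid [0.525  0.0182 0.029 ] [0.0367 0.0359 0.    ]
side 275 [246.3382 245.4582] [0.5266 0.0165 0.029 ] mid [0.527  0.0163 0.029 ] [0.04   0.0393 0.    ]
wrist 895 [274.8402 229.657 ] [0.5258 0.0212 0.029 ] mid [0.5257 0.0215 0.029 ] [0.0405 0.0391 0.    ]
```

View pics/w1c.png

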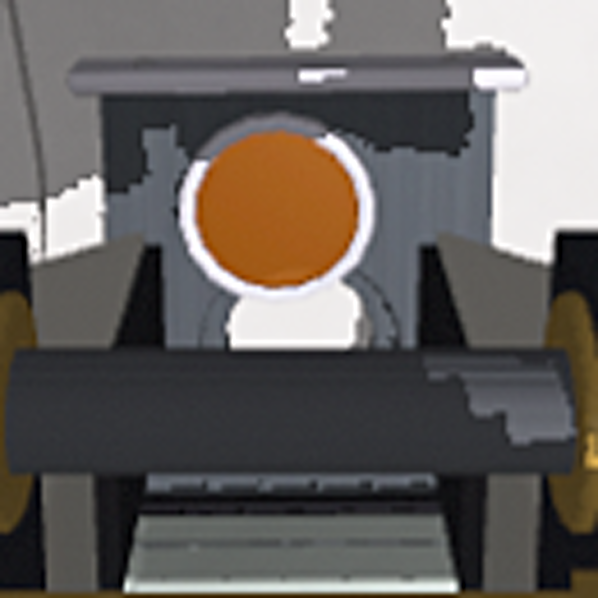

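View pics/t0c.png

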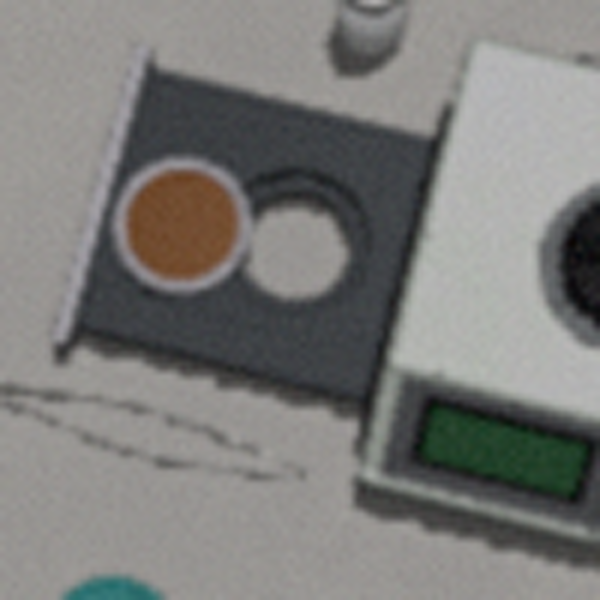

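```bash
python3 - <<'E'
from h import *
np.set_printoptions(precision=4,suppress=True)
w1=lambda x,y:(215+x/4.6-.4,185+y/4.6-.4)
t=lambda x,y:(225+x/6-.4,165+y/6-.4)
print('wrist plate inner ends',ray('wrist',[w1(68,90),w1(528,90),w1(103,95),w1(493,95)],.024))
print('wrist deck edges', ray('wrist',[w1(104,200),w1(492,200)],.024))
P=ray('top',[t(153,72),t(82,328),t(435,138),t(365,405)],.024); print('top',P)
d=P[0]-P[1]; print(np.linalg.norm(d),np.degrees(np.arctan2(d[1],d[0])))
d=P[1]-P[3]; print(np.degrees(np.arctan2(d[1],d[0]))); d=P[0]-P[2]; print(np.degrees(np.arctan2(d[1],d[0])))
# side view deck corners for pic
im=cv2.imread('pics/side0.png')
cv2.imwrite('pics/s0c.png',cv2.resize(im[205:285,200:300],None,fx=7,fy=7,interpolation=2))
E
```

```text
wrist plate inner ends [[0.4775 0.0577 0.024 ]
 [0.5926 0.0418 0.024 ]
 [0.486  0.0552 0.024 ]
 [0.5837 0.0417 0.024 ]]
wrist deck edges [[0.4815 0.0277 0.024 ]
 [0.5807 0.014  0.024 ]]
top [[ 0.5814  0.0373  0.024 ]
 [ 0.4836  0.0491  0.024 ]
 [ 0.5695 -0.0684  0.024 ]
 [ 0.4687 -0.0554  0.024 ]]
0.09847211297126532 -6.869604108357898
81.89325550416332
83.59113067422172
```

View pics/s0c.png

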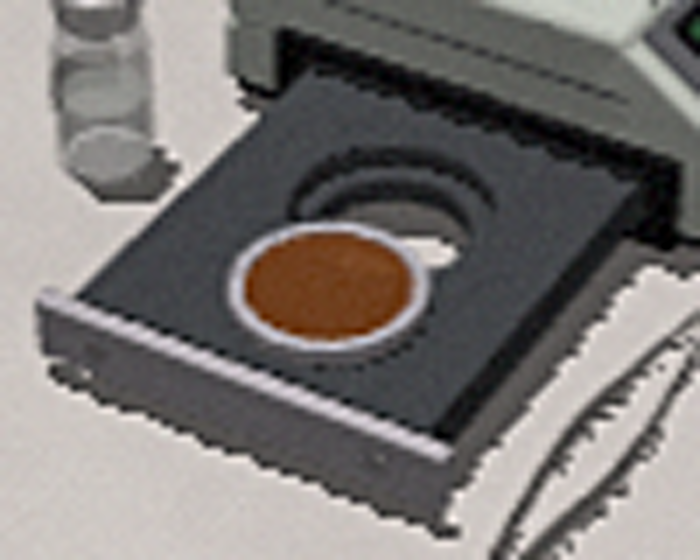

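```bash
python3 - <<'E'
from h import *
rows([0.526,0.075,0.0435],np.radians(91),5)
E
```

```text
[2.6, -2.2, 33.4, 0.0, -0.0, -1.8]
[2.7, -2.1, 33.4, 0.0, -0.0, -1.8]
[2.7, -2.0, 33.4, 0.0, -0.0, -1.8]
[2.8, -1.9, 33.4, 0.0, -0.0, -1.8]
[2.9, -1.8, 33.4, 0.0, -0.0, -1.8]
```

send_rows(series=[[2.6,-2.2,33.4,0,0,-1.8],[2.7,-2.1,33.4,0,0,-1.8],[2.7,-2,33.4,0,0,-1.8],[2.8,-1.9,33.4,0,0,-1.8],[2.9,-1.8,33.4,0,0,-1.8]])

```text
time_s: 3.8
tool_pos: [0.5262, 0.0749, 0.0421]
eef_rot: [0.0, 0.7, 0.714, 0.0]
force: [0.5, 0.0, -0.4]
opening: 0.0319
```

send_rows(series=[[0,0,0,0,0,0],[0,0,0,0,0,0]])

```text
time_s: 4.0
tool_pos: [0.5265, 0.0746, 0.0435]
eef_rot: [-0.0, 0.701, 0.713, -0.0]
force: [0.5, 0.6, -0.1]
opening: 0.0322
```

```bash
python3 - <<'E'
from h import *
np.set_printoptions(precision=4,suppress=True)
s=r.state();print(s['time_s'],s['tool_pos'],s['eef_rot'],s['opening'],s['force'])
a=snap('wrist','w2'); b=snap('side','s2')
cv2.imwrite('pics/s2c.png',cv2.resize(b[180:300,170:330,::-1],None,fx=5,fy=5,interpolation=2))
E
```

```text
4.0 [0.5265 0.0746 0.0435] [-0.0001  0.7007  0.7135 -0.0001] 0.03218273684701586 [ 0.5388  0.6009 -0.083 ]
```

View pics/w2.png

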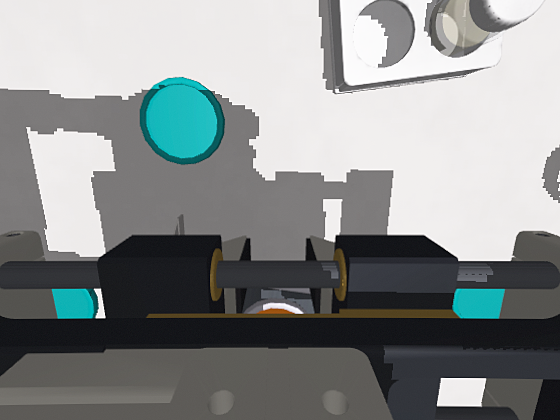

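View pics/s2c.png

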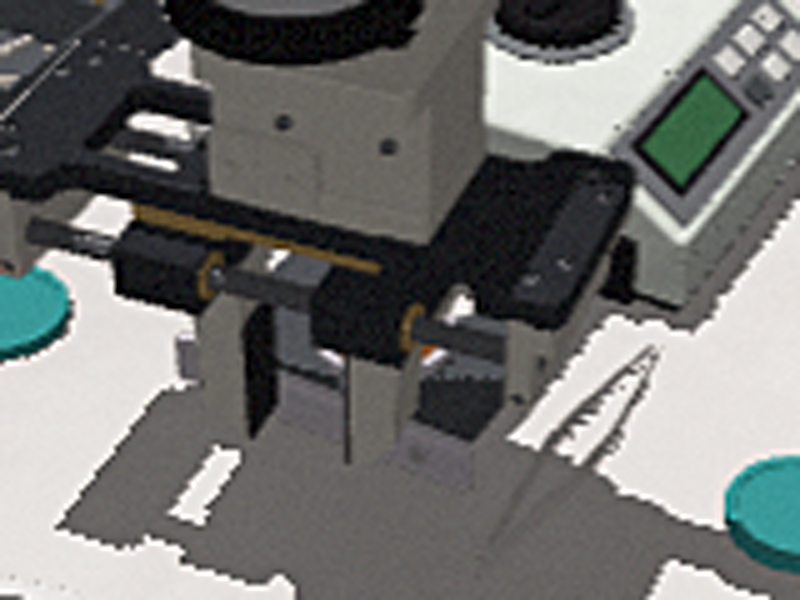

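send_rows(series=[[-10,0,0.5,0,0,0],[-7,0,0,0,0,0],[-5,0,0,0,0,0],[-4,0,0,0,0,0],[-4,0,0,0,0,0]])

```text
time_s: 4.6
tool_pos: [0.5269, 0.0439, 0.0427]
eef_rot: [0.0, 0.701, 0.713, 0.0]
force: [-0.5, -0.2, -0.2]
opening: 0.0321
```

send_rows(series=[[-4,0,0,0,0,0],[-4,0,0,0,0,0],[-4,0,0,0,0,0],[-4,0,0,0,0,0],[0,0,0,0,0,0]])

```text
time_s: 5.1
tool_pos: [0.5272, 0.0279, 0.0425]
eef_rot: [0.0, 0.701, 0.713, -0.0]
force: [0.3, -0.2, -0.3]
opening: 0.0323
```

```bash
python3 - <<'E'
from h import *
np.set_printoptions(precision=4,suppress=True)
s=r.state();print(s['time_s'],s['tool_pos'],s['opening'],s['force'])
b=snap('side','s3'); c=snap('wrist','w3')
cv2.imwrite('pics/s3c.png',cv2.resize(b[180:300,170:330,::-1],None,fx=5,fy=5,interpolation=2))
E
```

```text
5.1 [0.5272 0.0279 0.0425] 0.03229013723876974 [ 0.3029 -0.1923 -0.2505]
```

View pics/s3c.png

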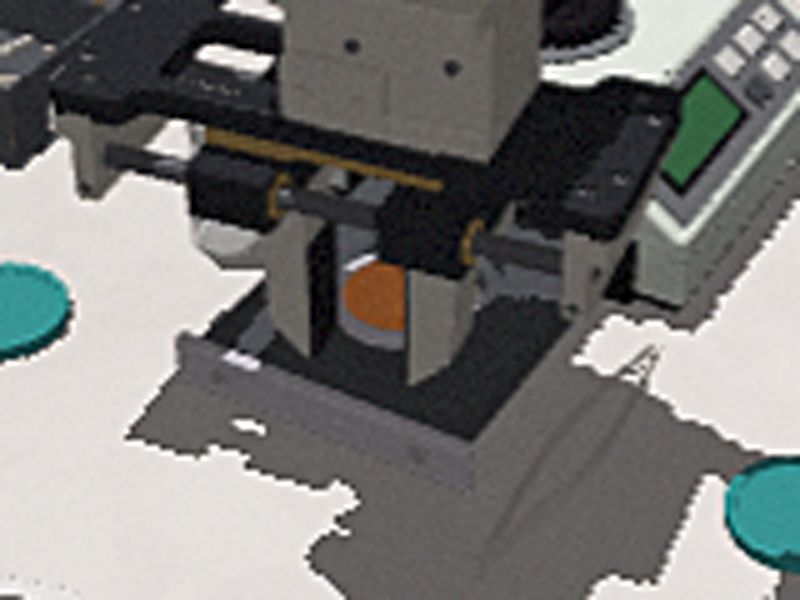

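View pics/w3.png

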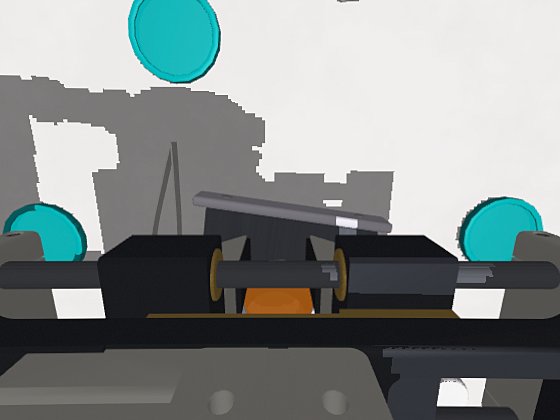

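send_rows(series=[[4,0,-4,0,0,0],[0,0,-40,0,0,0],[0,0,-45,0,0,0],[0,0,-45,0,0,0],[0,0,-30,0,0,0]])

```text
time_s: 5.7
tool_pos: [0.5277, 0.0329, 0.2102]
eef_rot: [0.001, 0.7, 0.714, 0.001]
force: [1.1, -0.7, -0.0]
opening: 0.032
```

send_rows(series=[[0,0,0,0,0,0],[0,0,0,0,0,0]])

```text
time_s: 5.9
tool_pos: [0.527, 0.0328, 0.207]
eef_rot: [0.0, 0.7, 0.714, 0.0]
force: [0.3, 0.0, -0.9]
opening: 0.0324
```

```bash
python3 - <<'E'
from h import *
np.set_printoptions(precision=4,suppress=True)
s=r.state();print(s['time_s'],s['tool_pos'],s['opening'],s['force'])
b=snap('side','s4'); c=snap('wrist','w4')
cv2.imwrite('pics/s4c.png',cv2.resize(b[190:290,180:310,::-1],None,fx=5,fy=5,interpolation=2))
cv2.imwrite('pics/w4c.png',cv2.resize(c[140:270,200:360,::-1],None,fx=4.6,fy=4.6,interpolation=2))
E
```

```text
5.9 [0.527  0.0328 0.207 ] 0.03242939283743827 [ 0.3483  0.0202 -0.8576]
```

View pics/s4c.png

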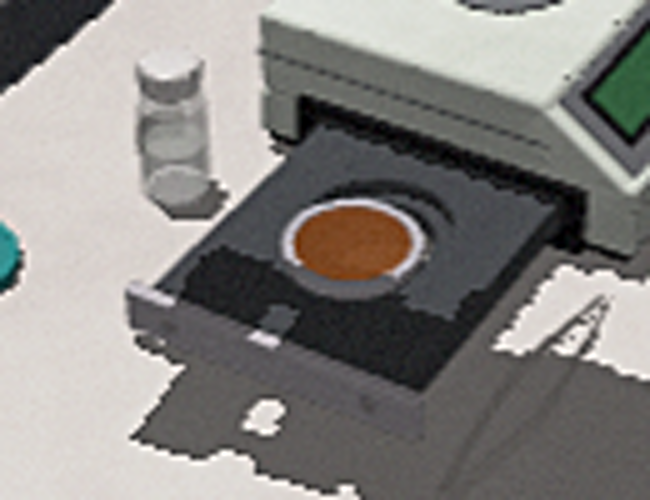

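View pics/w4c.png

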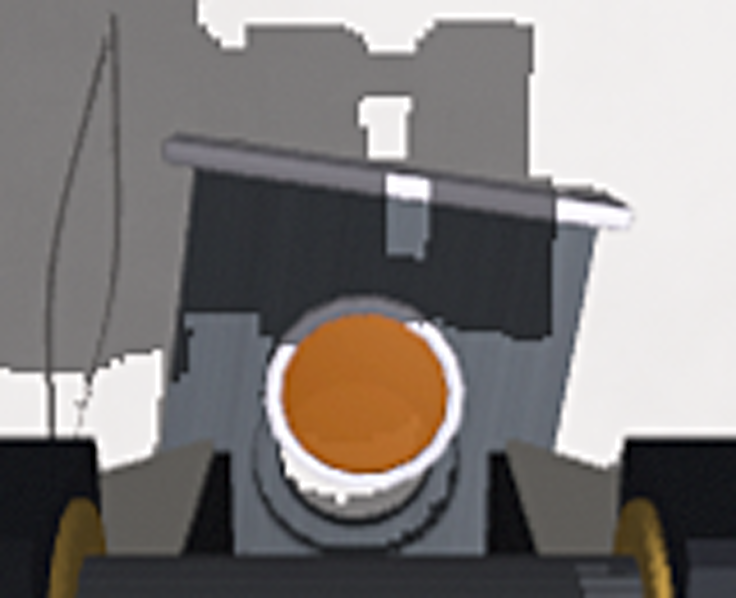

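The pocket rim now shows below the filter (crop left 252, right 462, bottom 552). The filter ring spans crop x 266–465 and y 297–490.

```bash
python3 - <<'E'
from h import *
np.set_printoptions(precision=4,suppress=True)
g=lambda x,y:(200+x/4.6-.4,140+y/4.6-.4)
cal=r.calibration('wrist')
L=ray('wrist',[g(252,450),g(462,450),g(357,551)],.024); print(L)
pk=np.array([(L[0,0]+L[1,0])/2, L[2,1]+.02625]); print('pocket from rim',pk)
# amber
im=cv2.imread('pics/w4.png');hsv=cv2.cvtColor(im,cv2.COLOR_BGR2HSV)
m=((hsv[...,0]<22)&(hsv[...,1]>120)); m[:195]=0;m[250:]=0;m[:,:250]=0;m[:,310:]=0
P=ray('wrist',np.argwhere(m)[:,::-1],.029); f=(P.min(0)+P.max(0))/2; print('filter',f,P.mean(0),P.max(0)-P.min(0))
# plate
E=ray('wrist',[g(163,160),g(630,226),g(185,310),g(578,310)],.024); print(E)
d=E[1]-E[0]; a=np.arctan2(d[1],d[0]); print(np.degrees(a),np.linalg.norm(d)); u=np.array([-np.sin(a),np.cos(a)])
c=(E[0]+E[1])[:2]/2; print('plate ctr',c,'pocket from plate',c-.07*u)
s=f[:2]-pk; print('filter-pocket',s)
for t in (0,1):
  pass
th=np.linspace(0,6.28,60); o=im.copy()
for ctr,R_,z,col in [(pk,.02625,.024,(255,0,255)),(f[:2],.025,.030,(0,255,0)),(c-.07*u,.02625,.024,(255,255,0))]:
    q=proj('wrist',np.c_[ctr[0]+R_*np.cos(th),ctr[1]+R_*np.sin(th),0*th+z],cal)
    o=o if True else o
    cv2.polylines(o,[np.int32(q*16)],True,col,1,cv2.LINE_AA,4)
cv2.imwrite('pics/w4o.png',cv2.resize(o[140:270,200:360],None,fx=4.6,fy=4.6,interpolation=2))
E
```

```text
[[ 0.4988 -0.0176  0.024 ]
 [ 0.5526 -0.0165  0.024 ]
 [ 0.5262 -0.045   0.024 ]]
pocket from rim [ 0.5257 -0.0188]
filter [ 0.527  -0.0005  0.029 ] [ 0.5272 -0.0005  0.029 ] [0.0404 0.041  0.    ]
[[0.4773 0.0564 0.024 ]
 [0.5916 0.0424 0.024 ]
 [0.4821 0.0191 0.024 ]
 [0.5801 0.021  0.024 ]]
-6.985702532098013 0.11510946806284923
plate ctr [0.5344 0.0494] pocket from plate [ 0.5259 -0.0201]
filter-pocket [0.0013 0.0183]
```

View pics/w4o.png

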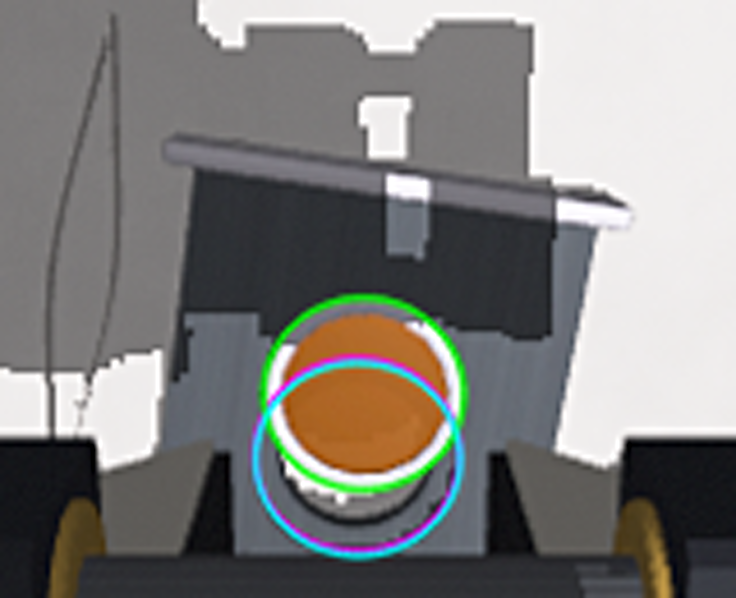

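send_rows(series=[[3,0,40,0,0,0],[0,0,45,0,0,0],[0,0,45,0,0,0],[0,0,30,0,0,0],[0,0,4,0,0,0]])

```text
time_s: 6.5
tool_pos: [0.5246, 0.0357, 0.0409]
eef_rot: [-0.003, 0.701, 0.714, -0.002]
force: [-12.1, 0.3, 35.8]
opening: 0.032
```

send_rows(series=[[0,0,0,0,0,0],[-4,0,0,0,0,0],[-4,0,0,0,0,0],[-3,-0.3,0,0,0,0],[-3,-0.3,0,0,0,0]])

```text
time_s: 7.0
tool_pos: [0.5264, 0.0211, 0.0421]
eef_rot: [-0.0, 0.701, 0.713, -0.0]
force: [0.5, 0.5, 0.3]
opening: 0.0322
```

```bash
python3 - <<'E'
from h import *
np.set_printoptions(precision=4,suppress=True)
s=r.state();print(s['time_s'],s['tool_pos'],s['opening'],s['force'])
E
```

```text
7.0 [0.5264 0.0211 0.0421] 0.032181666605000235 [0.528  0.4717 0.2704]
```

send_rows(series=[[-3,-0.3,-0.3,0,0,0],[-3,-0.2,0,0,0,0],[-2,-0.2,0,0,0,0],[-2,0,0,0,0,0],[-1.5,0,0,0,0,0]])

```text
time_s: 7.5
tool_pos: [0.5261, 0.0101, 0.0428]
eef_rot: [-0.0, 0.701, 0.713, 0.0]
force: [-0.1, 4.2, 1.3]
opening: 0.0324
```

send_rows(series=[[-1,0,0,0,0,0],[0,0,0,0,0,0]])

```text
time_s: 7.7
tool_pos: [0.526, 0.0094, 0.0428]
eef_rot: [-0.0, 0.701, 0.714, 0.0]
force: [0.0, 4.4, 1.3]
opening: 0.032
```

```bash
python3 - <<'E'
from h import *
np.set_printoptions(precision=4,suppress=True)
s=r.state();print(s['time_s'],s['tool_pos'],s['opening'],s['force'])
b=snap('side','s5'); 
cv2.imwrite('pics/s5c.png',cv2.resize(b[180:300,170:330,::-1],None,fx=5,fy=5,interpolation=2))
E
```

```text
7.7 [0.526  0.0094 0.0428] 0.03201901295847037 [0.0124 4.3649 1.328 ]
```

View pics/s5c.png

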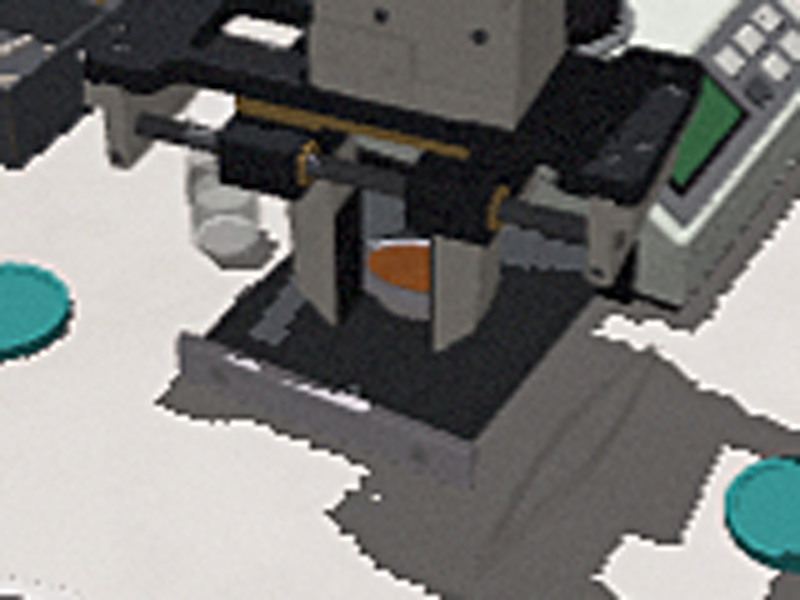

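The filter is tilted with its far edge down in the pocket and its near edge held up by the fingers (4 N). I'll back off and look.

send_rows(series=[[2,0,0,0,0,0],[4,0,-2,0,0,0],[0,0,-35,0,0,0],[0,0,-40,0,0,0],[0,0,-40,0,0,0]], fingers=1.0)

```text
time_s: 8.25
tool_pos: [0.5259, 0.0147, 0.1611]
eef_rot: [0.0, 0.701, 0.714, -0.0]
force: [1.7, 0.7, -0.1]
opening: 0.0011
```

send_rows(series=[[10,0,-40,0,0,0],[0,0,-15,0,0,0],[0,0,0,0,0,0],[0,0,0,0,0,0]])

```text
time_s: 8.65
tool_pos: [0.5256, 0.0247, 0.2142]
eef_rot: [-0.0, 0.701, 0.714, -0.0]
force: [0.7, 0.0, -0.7]
opening: 0.0006
```

```bash
python3 - <<'E'
from h import *
np.set_printoptions(precision=4,suppress=True)
s=r.state();print(s['time_s'],s['tool_pos'],s['opening'],s['force'])
b=snap('side','s6'); c=snap('wrist','w6')
cv2.imwrite('pics/s6c.png',cv2.resize(b[190:290,180:310,::-1],None,fx=5,fy=5,interpolation=2))
cv2.imwrite('pics/w6c.png',cv2.resize(c[140:270,200:360,::-1],None,fx=4.6,fy=4.6,interpolation=2))
E
```

```text
8.65 [0.5256 0.0247 0.2142] 0.0005781439563002669 [ 0.6818  0.0062 -0.6918]
```

View pics/s6c.png

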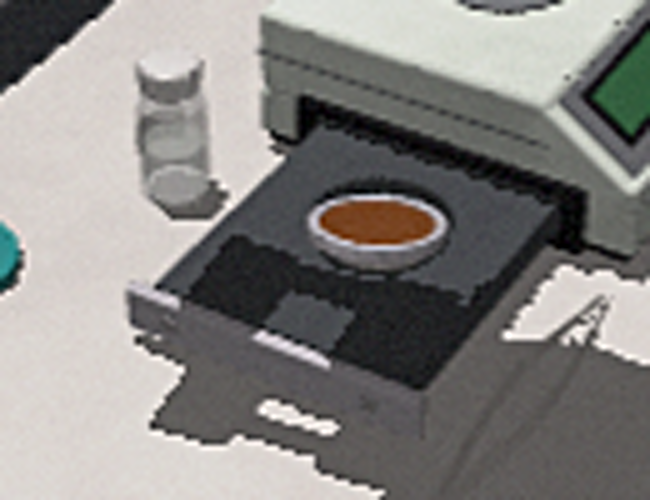

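View pics/w6c.png

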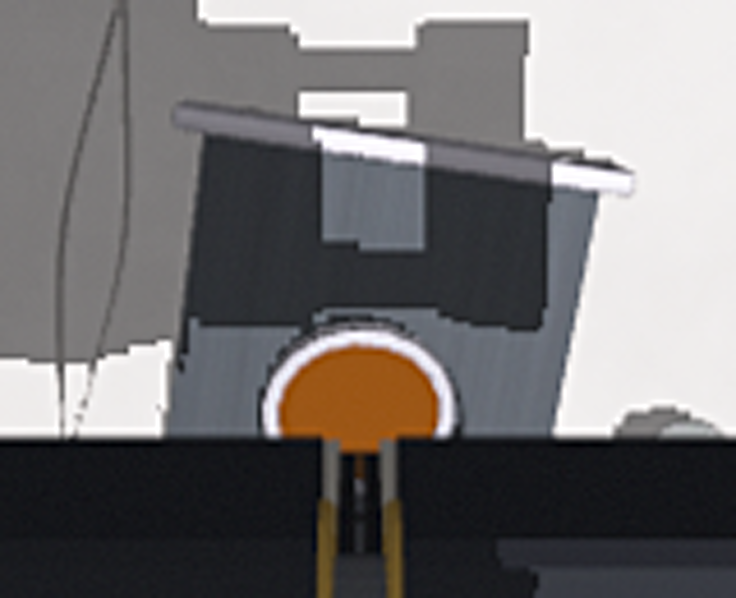

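The filter lies inside the pocket circle but tilted, with its near edge propped up. I'll press that edge down gently with the closed fingertips.

send_rows(series=[[-12,0,30,0,0,0],[-12,0,40,0,0,0],[-12,0,35,0,0,0],[-2,0,25,0,0,0],[0,0,15,0,0,0]])

```text
time_s: 9.25
tool_pos: [0.5245, -0.0135, 0.0661]
eef_rot: [-0.002, 0.701, 0.713, -0.002]
force: [-0.4, -0.0, 0.4]
opening: 0.0005
```

send_rows(series=[[0,0,10,0,0,0],[0,0,6,0,0,0],[0,0,4,0,0,0],[0,0,0,0,0,0]])

```text
time_s: 9.65
tool_pos: [0.5266, -0.013, 0.0497]
eef_rot: [-0.0, 0.701, 0.714, 0.0]
force: [-0.0, -0.1, -0.2]
opening: 0.0001
```

send_rows(series=[[0,0,1.5,0,0,0],[0,0,1,0,0,0],[0,0,1,0,0,0],[0,0,0,0,0,0]])

```text
time_s: 10.05
tool_pos: [0.5271, -0.013, 0.047]
eef_rot: [0.001, 0.701, 0.714, 0.001]
force: [0.2, 0.8, 4.3]
opening: 0.0002
```

send_rows(series=[[0,0,1,0,0,0],[0,0,0.7,0,0,0],[0,0,0,0,0,0]])

```text
time_s: 10.35
tool_pos: [0.5275, -0.0135, 0.0463]
eef_rot: [0.001, 0.7, 0.714, 0.001]
force: [-2.1, -1.7, 13.8]
opening: 0.0005
```

send_rows(series=[[5,0,-15,0,0,0],[15,0,-35,0,0,0],[15,0,-40,0,0,0],[10,0,-40,0,0,0],[0,0,-30,0,0,0]], fingers=0.65)

```text
time_s: 10.85
tool_pos: [0.526, 0.033, 0.2072]
eef_rot: [0.001, 0.7, 0.714, 0.001]
force: [0.0, 0.7, -1.0]
opening: 0.0311
```

send_rows(series=[[0,0,0,0,0,0],[0,0,0,0,0,0],[0,0,0,0,0,0]])

```text
time_s: 11.15
tool_pos: [0.525, 0.0318, 0.2033]
eef_rot: [-0.001, 0.701, 0.713, -0.001]
force: [0.4, 0.1, -0.3]
opening: 0.0319
```

```bash
python3 - <<'E'
from h import *
np.set_printoptions(precision=4,suppress=True)
s=r.state();print(s['time_s'],s['tool_pos'],s['opening'],s['force'])
b=snap('side','s7'); c=snap('wrist','w7')
cv2.imwrite('pics/s7c.png',cv2.resize(b[205:265,210:290,::-1],None,fx=9,fy=9,interpolation=2))
cv2.imwrite('pics/w7c.png',cv2.resize(c[165:265,230:330,::-1],None,fx=6,fy=6,interpolation=2))
E
```

```text
11.15 [0.525  0.0318 0.2033] 0.0319485647563045 [ 0.4326  0.1138 -0.323 ]
```

View pics/s7c.png

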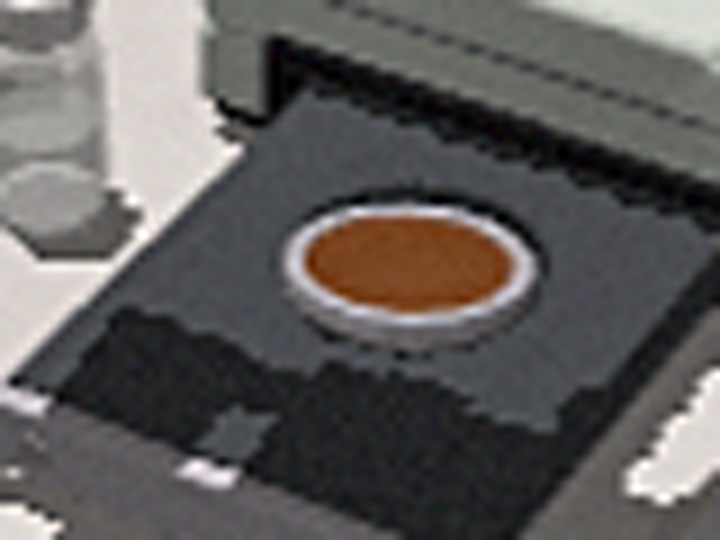

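View pics/w7c.png

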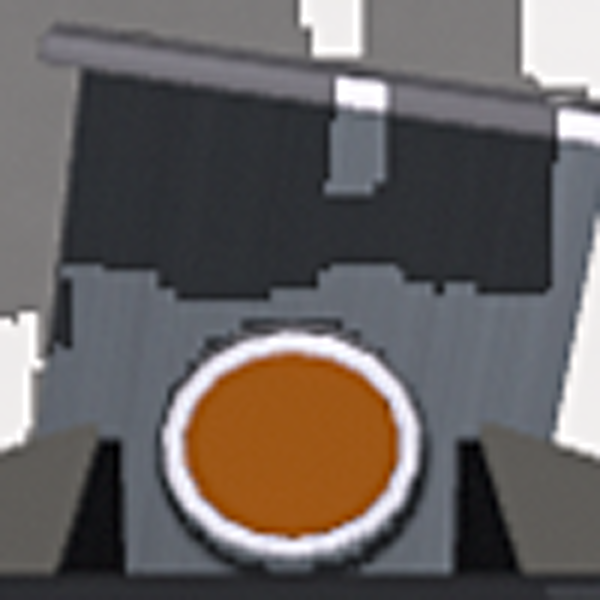

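```bash
python3 - <<'E'
from h import *
np.set_printoptions(precision=4,suppress=True)
cal=r.calibration('wrist'); g=lambda x,y:(230+x/6-.4,165+y/6-.4)
E=ray('wrist',[g(42,62)],.024); print(E)
im=cv2.imread('pics/w7.png')
# plate inner left corner & deck edges
m=cv2.cvtColor(im,cv2.COLOR_BGR2HSV)
pk=np.array([.5258,-.0193])
th=np.linspace(0,6.28,80); o=cv2.resize(im[165:265,230:330],None,fx=6,fy=6,interpolation=2)
for ctr,R_,z,col in [(pk,.02625,.024,(255,0,255)),(pk,.025,.0235,(0,255,0))]:
    q=proj('wrist',np.c_[ctr[0]+R_*np.cos(th),ctr[1]+R_*np.sin(th),0*th+z],cal)
    q=(q-[230,165]+.5)*6-.5
    cv2.polylines(o,[np.int32(q*16)],True,col,1,cv2.LINE_AA,4)
cv2.imwrite('pics/w7o.png',o)
im=cv2.imread('pics/s7.png'); cs=r.calibration('side')
o=cv2.resize(im[205:265,210:290],None,fx=9,fy=9,interpolation=2)
pk=np.array([.5268,-.0225])
for ctr,R_,z,col in [(pk,.02625,.024,(255,0,255)),(pk,.025,.0235,(0,255,0))]:
    q=proj('side',np.c_[ctr[0]+R_*np.cos(th),ctr[1]+R_*np.sin(th),0*th+z],cs)
    q=(q-[210,205]+.5)*9-.5
    cv2.polylines(o,[np.int32(q*16)],True,col,1,cv2.LINE_AA,4)
cv2.imwrite('pics/s7o.png',o)
E
```

```text
[[0.4781 0.0552 0.024 ]]
```

View pics/w7o.png

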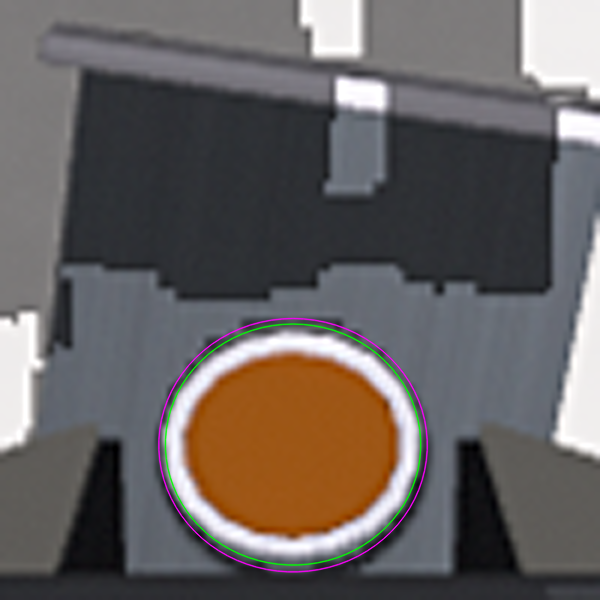

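View pics/s7o.png

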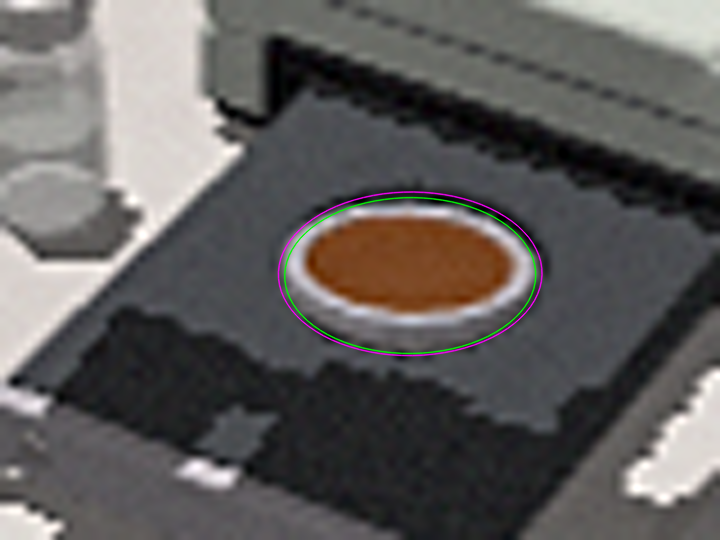

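```bash
python3 - <<'E'
from h import *
np.set_printoptions(precision=4,suppress=True)
g=lambda x,y:(230+x/6-.4,165+y/6-.4)
for z in (.0235,.027,.030): print('rear',z,ray('wrist',[g(293,330)],z)[0])
for z in (.0205,.0235,.024): print('front',z,ray('wrist',[g(293,558)],z)[0])
for z in (.0235,.0265): print('lr',z,ray('wrist',[g(163,443),g(426,443)],z))
s=lambda x,y:(210+x/9-.4,205+y/9-.4)
# side: rear ring side lower boundary & upper boundary
for z in (.0175,.021,.024): print('side rear bottom',z,ray('side',[s(410,350)],z)[0])
for z in (.0235,.027,.030): print('side rear top',z,ray('side',[s(410,325)],z)[0])
for z in (.0205,.0235): print('side front top',z,ray('side',[s(410,204)],z)[0])
E
```

```text
rear 0.0235 [0.5255 0.0044 0.0235]
rear 0.027 [0.5254 0.0054 0.027 ]
rear 0.03 [0.5254 0.0063 0.03  ]
front 0.0205 [ 0.5264 -0.0442  0.0205]
front 0.0235 [ 0.5264 -0.0429  0.0235]
front 0.024 [ 0.5264 -0.0427  0.024 ]
lr 0.0235 [[ 0.5004 -0.0191  0.0235]
 [ 0.5519 -0.0181  0.0235]]
lr 0.0265 [[ 0.5007 -0.018   0.0265]
 [ 0.5517 -0.017   0.0265]]
side rear bottom 0.0175 [ 0.5201 -0.007   0.0175]
side rear bottom 0.021 [ 0.5185 -0.0031  0.021 ]
side rear bottom 0.024 [0.517  0.0003 0.024 ]
side rear top 0.0235 [ 0.5203 -0.0073  0.0235]
side rear top 0.027 [ 0.5186 -0.0034  0.027 ]
side rear top 0.03 [0.5171 0.     0.03  ]
side front top 0.0205 [ 0.5371 -0.0469  0.0205]
side front top 0.0235 [ 0.5355 -0.0433  0.0235]
```

The filter is inside the pocket circle, but its near lower edge still rests on the rim by a fraction of a millimetre. I'll push again with the tool pitched 20°, so the finger faces push forward and down.

```bash
python3 - <<'E'
from h import *
s=r.state(); print(s['tool_pos'])
A=down(np.radians(90.9))*R.from_rotvec([0,np.radians(20),0])
print('at start',A.inv().apply(np.array([.526,.016,.2033])-s['tool_pos'])*1000)
for d in ([0,0,-.1],[0,0,-.01],[0,-.001,0],[0,0,-.001]): print(d,A.inv().apply(d)*1000)
E
```

```text
[0.52505529 0.03178318 0.20314813]
at start [-14.79151322   0.69667739  -5.54528647]
[0, 0, -0.1] [-34.20201433   0.          93.96926208]
[0, 0, -0.01] [-3.42020143  0.          9.39692621]
[0, -0.001, 0] [-0.93957669 -0.01570732 -0.34197795]
[0, 0, -0.001] [-0.34202014  0.          0.93969262]
```

send_rows(series=[[-5,0.5,0,0,7,0],[-5,0.5,0,0,7,0],[-6,0,0,0,6,0],[0,0,0,0,0,0]])

```text
time_s: 11.65
tool_pos: [0.5267, 0.0136, 0.2005]
eef_rot: [-0.126, 0.692, 0.701, 0.121]
force: [-0.3, 0.8, -0.8]
opening: 0.032
```

send_rows(series=[[-12,0,32.9,0,0,0],[-15.4,0,42.3,0,0,0],[-12,0,32.9,0,0,0],[-6.8,0,18.8,0,0,0],[-3.1,0,8.5,0,0,0]])

```text
time_s: 12.15
tool_pos: [0.5256, 0.0171, 0.0561]
eef_rot: [-0.125, 0.69, 0.703, 0.12]
force: [0.8, 0.5, -0.1]
opening: 0.0318
```

send_rows(series=[[-1.7,0,4.7,0,0,0],[0,0,0,0,0,0],[0,0,0,0,0,0]])

```text
time_s: 12.45
tool_pos: [0.5277, 0.0161, 0.0544]
eef_rot: [-0.123, 0.69, 0.703, 0.122]
force: [0.2, -0.4, 0.1]
opening: 0.0321
```

send_rows(series=[[-1.7,-0.8,4.7,0,0,0],[-1.4,-0.7,3.8,0,0,0],[-0.4,0,1.0,0,0,0],[0,0,0,0,0,0],[0,0,0,0,0,0]])

```text
time_s: 12.95
tool_pos: [0.5256, 0.016, 0.0435]
eef_rot: [-0.124, 0.69, 0.703, 0.122]
force: [0.2, -0.3, 0.8]
opening: 0.0324
```

send_rows(series=[[-2.6,0,-1.6,0,0,0],[-1.9,0,-0.7,0,0,0],[-1.9,0,-0.7,0,0,0],[0,0,0,0,0,0]])

```text
time_s: 13.35
tool_pos: [0.5258, 0.0087, 0.0439]
eef_rot: [-0.124, 0.69, 0.703, 0.122]
force: [-0.0, 0.1, 0.3]
opening: 0.0325
```

send_rows(series=[[-0.9,0,-0.35,0,0,0],[-0.9,0,-0.35,0,0,0],[0,0,0,0,0,0]])

```text
time_s: 13.65
tool_pos: [0.5258, 0.007, 0.044]
eef_rot: [-0.124, 0.69, 0.703, 0.122]
force: [0.2, -0.3, 1.1]
opening: 0.0322
```

send_rows(series=[[-0.9,0,-0.35,0,0,0],[-0.9,0,-0.35,0,0,0],[0,0,0,0,0,0]])

```text
time_s: 13.95
tool_pos: [0.5258, 0.0051, 0.044]
eef_rot: [-0.124, 0.69, 0.703, 0.122]
force: [0.2, 0.0, -0.3]
opening: 0.0321
```

send_rows(series=[[-0.7,0,-0.25,0,0,0],[-0.7,0,-0.25,0,0,0],[0,0,0,0,0,0]])

```text
time_s: 14.25
tool_pos: [0.5258, 0.0036, 0.044]
eef_rot: [-0.124, 0.69, 0.703, 0.122]
force: [0.7, 0.5, -0.7]
opening: 0.032
```

```bash
python3 - <<'E'
from h import *
s=r.state();print(s['time_s'],s['tool_pos'],s['force'])
b=snap('side','s8'); 
cv2.imwrite('pics/s8c.png',cv2.resize(b[190:280,190:310,::-1],None,fx=6,fy=6,interpolation=2))
E
```

```text
14.25 [0.52584182 0.00361668 0.04403366] [ 0.67249687  0.54649957 -0.68602782]
```

View pics/s8c.png

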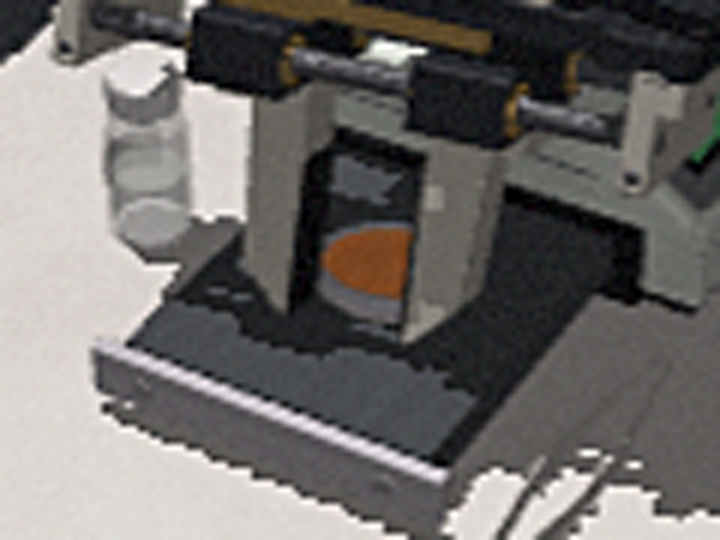

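send_rows(series=[[-0.7,0,-0.25,0,0,0],[-0.7,0,-0.25,0,0,0],[0,0,0,0,0,0]])

```text
time_s: 14.6
tool_pos: [0.5259, 0.0021, 0.044]
eef_rot: [-0.124, 0.69, 0.703, 0.122]
force: [-0.4, 0.0, -0.2]
opening: 0.0321
```

send_rows(series=[[-0.7,0,-0.25,0,0,0],[-0.7,0,-0.25,0,0,0],[0,0,0,0,0,0]])

```text
time_s: 14.9
tool_pos: [0.5259, 0.0006, 0.044]
eef_rot: [-0.124, 0.69, 0.703, 0.122]
force: [0.1, -0.5, 0.3]
opening: 0.0317
```

```bash
python3 - <<'E'
from h import *
s=r.state();print(s['time_s'],s['tool_pos'],s['force'])
b=snap('side','s9'); 
cv2.imwrite('pics/s9c.png',cv2.resize(b[190:280,190:310,::-1],None,fx=6,fy=6,interpolation=2))
E
```

```text
14.9 [0.52588204 0.00061294 0.04400391] [ 0.1036762  -0.47902337  0.27644419]
```

View pics/s9c.png

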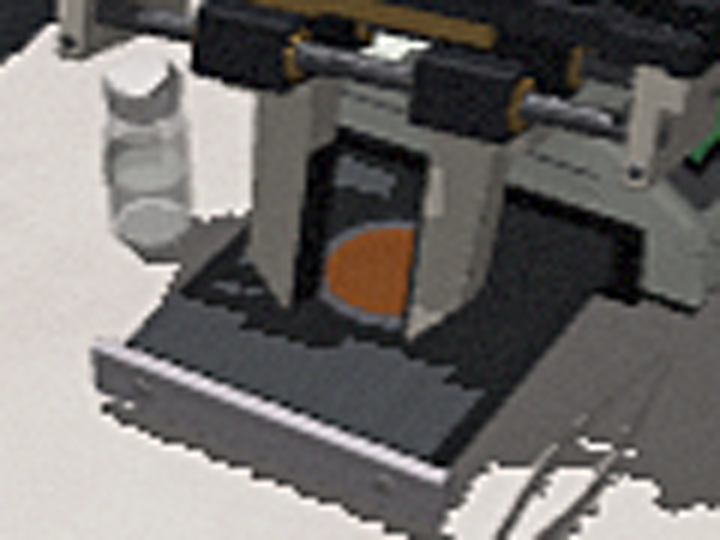

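The near ring wall has vanished, so it looks seated. I'll lift, level the tool and check.

send_rows(series=[[4,0,-3,0,0,0],[14,0,-37,0,0,0],[14,0,-37,0,0,0],[14,0,-37,0,0,0],[12,0,-32,0,0,0]])

```text
time_s: 15.45
tool_pos: [0.5257, 0.0055, 0.2035]
eef_rot: [-0.123, 0.69, 0.703, 0.122]
force: [0.2, -0.0, 0.0]
opening: 0.0321
```

send_rows(series=[[9,0,0,0,-7,0],[9,0,0,0,-7,0],[10,0,0,0,-6,0],[0,0,0,0,0,0],[0,0,0,0,0,0]])

```text
time_s: 15.95
tool_pos: [0.525, 0.0334, 0.2073]
eef_rot: [-0.001, 0.7, 0.714, 0.0]
force: [0.4, -0.4, -0.0]
opening: 0.0319
```

```bash
python3 - <<'E'
from h import *
np.set_printoptions(precision=4,suppress=True)
s=r.state();print(s['time_s'],s['tool_pos'],s['eef_rot'],s['opening'],s['force'])
b=snap('side','s10'); cal=r.calibration('wrist'); c=snap('wrist','w10')
x=cv2.resize(b[205:265,210:290,::-1],(520,390),interpolation=2); y=cv2.resize(c[150:260,225:335,::-1],(390,390),interpolation=2)
cv2.imwrite('pics/c10.png',cv2.resize(np.hstack([x,y]),None,fx=.87,fy=.87))
cv2.imwrite('pics/w10c.png',cv2.resize(c[140:270,200:360,::-1],None,fx=4.6,fy=4.6,interpolation=2))
E
```

```text
15.95 [0.525  0.0334 0.2073] [-0.0006  0.6998  0.7143  0.0005] 0.03190319040240463 [ 0.4198 -0.4243 -0.0138]
```

View pics/c10.png

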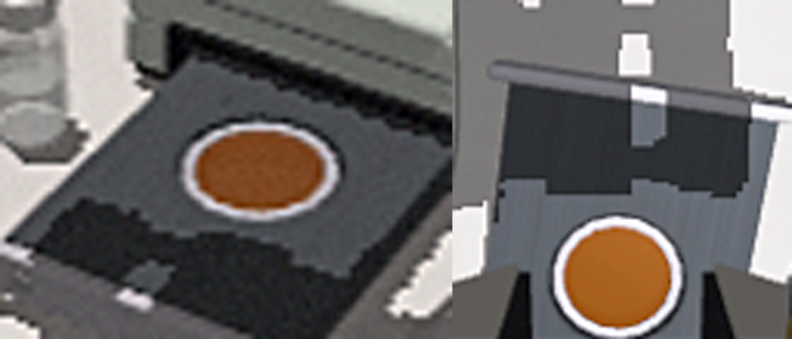

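View pics/w10c.png

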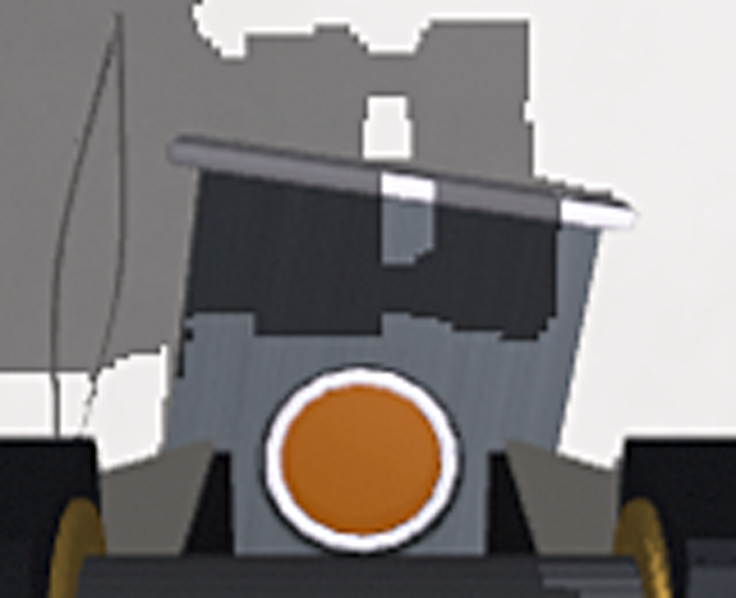

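The filter is seated flat, with an even dark gap all round (wrist crop centre (362,458)). Now I'll go to the end plate.

```bash
python3 - <<'E'
from h import *
rows([0.540,0.092,0.12],np.radians(82.6),3)
E
```

```text
[19.9, 5.3, 29.0, -0.0, -0.0, 2.8]
[20.2, 4.3, 29.0, -0.0, -0.0, 2.8]
[20.4, 3.3, 29.0, -0.0, -0.0, 2.8]
```

send_rows(series=[[19.9,5.3,29,0,0,2.8],[20.2,4.3,29,0,0,2.8],[20.4,3.3,29,0,0,2.8],[0,0,35,0,0,0],[0,0,28,0,0,0]])

```text
time_s: 16.55
tool_pos: [0.5396, 0.0917, 0.0551]
eef_rot: [-0.001, 0.752, 0.66, -0.0]
force: [-0.3, -1.0, -0.3]
opening: 0.0323
```

send_rows(series=[[0,0,17,0,0,0],[0,0,9,0,0,0],[0,0,4,0,0,0],[0,0,0,0,0,0],[0,0,0,0,0,0]])

```text
time_s: 17.05
tool_pos: [0.5407, 0.0923, 0.0281]
eef_rot: [0.0, 0.751, 0.66, 0.001]
force: [-0.2, -0.4, 0.6]
opening: 0.0321
```

```bash
python3 - <<'E'
from h import *
np.set_printoptions(precision=4,suppress=True)
s=r.state();print(s['time_s'],s['tool_pos'],s['eef_rot'],s['force'])
b=snap('side','s11')
cv2.imwrite('pics/s11c.png',cv2.resize(b[180:320,160:340,::-1],None,fx=4.2,fy=4.2,interpolation=2))
E
```

```text
17.05 [0.5407 0.0923 0.0281] [0.0004 0.7512 0.6601 0.0007] [-0.1805 -0.4353  0.616 ]
```

View pics/s11c.png

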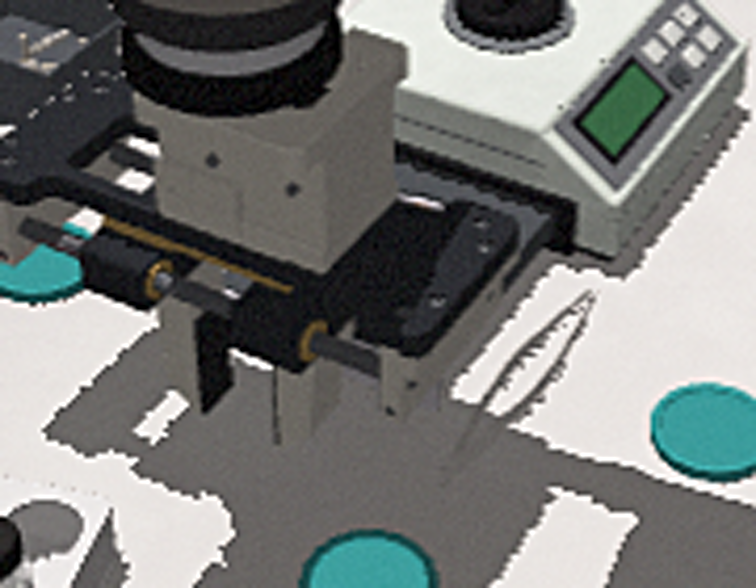

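```bash
python3 - <<'E'
from h import *
np.set_printoptions(precision=3,suppress=True)
s=r.state(); A=Rq(s['eef_rot'])
for ty in (-90,90):
  for tx in (-20,0,20):
   for h in (-.047,-.03):
    P=s['tool_pos']+A.apply([tx/1000,ty/1000,h]); q=proj('side',P)[0]; print(ty,tx,P,(q-[160,180])*4.2)
snap('top','t11'); print(r.pinpoint('vial_5','top')); 
E
```

```text
-90 -20 [0.449 0.084 0.075] [483.384 340.324]
-90 -20 [0.449 0.084 0.058] [482.256 375.576]
-90 0 [0.451 0.104 0.075] [456.299 373.406]
-90 0 [0.451 0.104 0.058] [455.539 408.925]
-90 20 [0.454 0.124 0.075] [428.024 407.936]
-90 20 [0.454 0.124 0.058] [427.665 443.709]
90 -20 [0.627 0.061 0.075] [ 80.944 187.76 ]
90 -20 [0.627 0.061 0.058] [ 85.053 221.794]
90 0 [0.63  0.081 0.075] [ 48.573 214.764]
90 0 [0.63  0.081 0.058] [ 53.187 249.098]
90 20 [0.632 0.101 0.075] [ 14.933 242.835]
90 20 [0.632 0.101 0.058] [ 20.088 277.465]
[{'xyz': [0.0127, 0.0929, -0.9422], 'p': 0.63}]
```

View pics/t11.png

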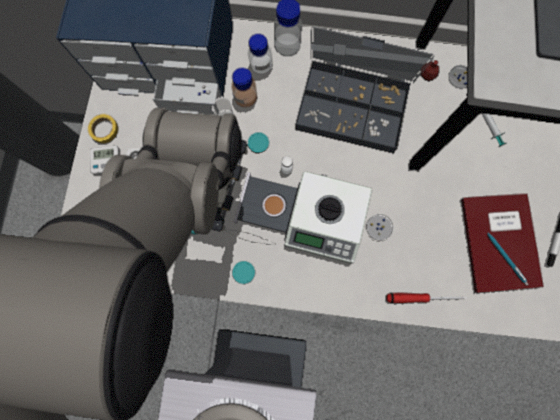

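send_rows(series=[[-10,0,0,0,0,0],[-8,0,0,0,0,0],[-5,0,0,0,0,0],[-4,0,0,0,0,0],[-4,0,0,0,0,0]])

```text
time_s: 17.7
tool_pos: [0.5361, 0.0619, 0.0273]
eef_rot: [-0.0, 0.751, 0.66, 0.0]
force: [-0.3, 5.0, 1.0]
opening: 0.0319
```

send_rows(series=[[-6,0,0,0,0,0],[-7,0,0,0,0,0],[-7,0,0,0,0,0],[-7,0,0,0,0,0],[-7,0,0,0,0,0]])

```text
time_s: 18.2
tool_pos: [0.5318, 0.0287, 0.0273]
eef_rot: [-0.0, 0.751, 0.66, 0.001]
force: [0.9, 6.2, 0.5]
opening: 0.0323
```

```bash
python3 - <<'E'
from h import *
np.set_printoptions(precision=4,suppress=True)
s=r.state();print(s['time_s'],s['tool_pos'],s['eef_rot'],s['force'])
b=snap('side','s12'); c=snap('top','t12')
cv2.imwrite('pics/s12c.png',cv2.resize(b[180:320,160:340,::-1],None,fx=4.2,fy=4.2,interpolation=2))
E
```

```text
18.2 [0.5318 0.0287 0.0273] [-0.0003  0.751   0.6603  0.0006] [0.9203 6.174  0.4669]
```

View pics/s12c.png

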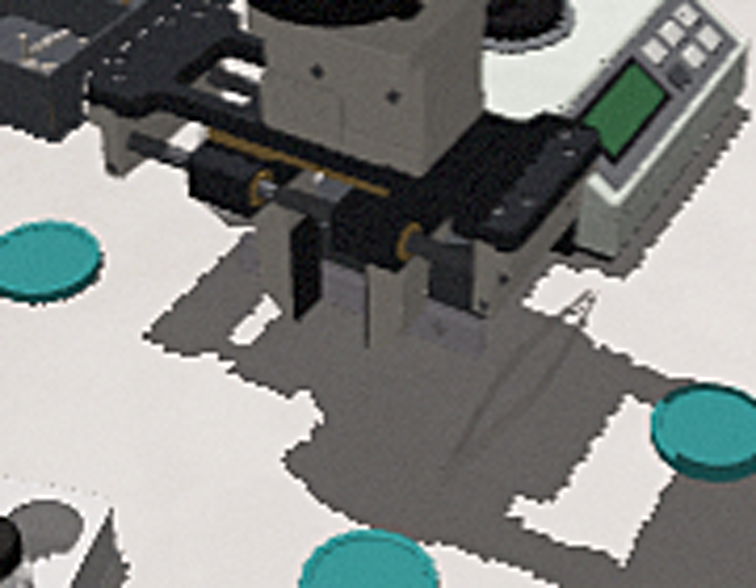

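send_rows(series=[[-7,0,0,0,0,0],[-7,0,0,0,0,0],[-7,0,0,0,0,0],[-7,0,0,0,0,0],[-6,0,0,0,0,0]])

```text
time_s: 18.8
tool_pos: [0.5274, -0.0052, 0.0272]
eef_rot: [-0.0, 0.751, 0.66, 0.0]
force: [0.7, 5.3, 1.5]
opening: 0.0323
```

send_rows(series=[[-6,0,0,0,0,0],[-6,0,0,0,0,0],[-5,0,0,0,0,0],[-4,0,0,0,0,0],[-3,0,0,0,0,0]])

```text
time_s: 19.3
tool_pos: [0.5243, -0.029, 0.0273]
eef_rot: [-0.0, 0.751, 0.66, 0.0]
force: [1.1, 5.5, 0.1]
opening: 0.032
```

```bash
python3 - <<'E'
from h import *
np.set_printoptions(precision=4,suppress=True)
s=r.state();print(s['time_s'],s['tool_pos'],s['eef_rot'],s['force'])
b=snap('side','s13')
cv2.imwrite('pics/s13c.png',cv2.resize(b[180:320,160:340,::-1],None,fx=4.2,fy=4.2,interpolation=2))
E
```

```text
19.3 [ 0.5243 -0.029   0.0273] [-0.0002  0.751   0.6603  0.0003] [1.0931 5.4519 0.1068]
```

View pics/s13c.png

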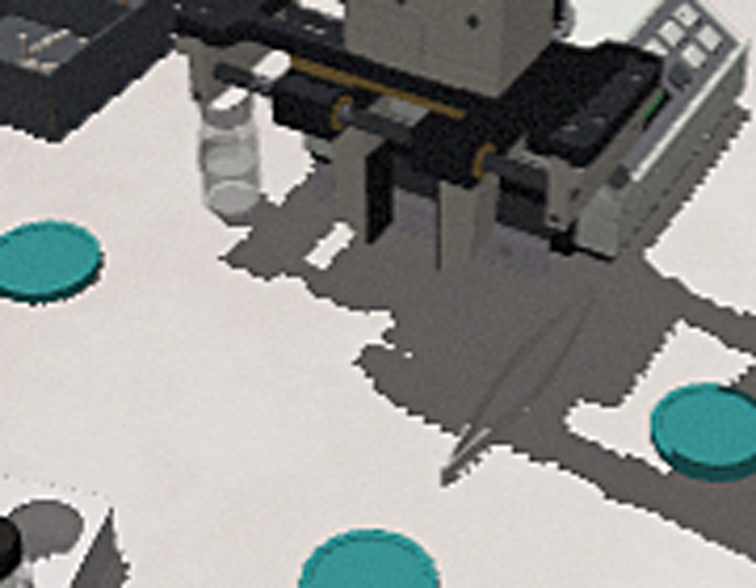

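send_rows(series=[[-3,0,0,0,0,0],[-3,0,0,0,0,0],[-2,0,0,0,0,0],[0,0,0,0,0,0]])

```text
time_s: 19.75
tool_pos: [0.5233, -0.0372, 0.0272]
eef_rot: [-0.0, 0.751, 0.66, 0.0]
force: [0.9, 3.9, 1.1]
opening: 0.032
```

send_rows(series=[[-1.5,0,0,0,0,0],[-1.5,0,0,0,0,0],[0,0,0,0,0,0]])

```text
time_s: 20.05
tool_pos: [0.5229, -0.0402, 0.0272]
eef_rot: [-0.0, 0.751, 0.66, 0.0]
force: [1.2, 4.7, 1.3]
opening: 0.0321
```

send_rows(series=[[-1.5,0,0,0,0,0],[-1,0,0,0,0,0],[0,0,0,0,0,0]])

```text
time_s: 20.35
tool_pos: [0.5225, -0.0427, 0.0272]
eef_rot: [-0.0, 0.751, 0.66, 0.0]
force: [1.1, 4.9, 1.0]
opening: 0.032
```

send_rows(series=[[-1,0,0,0,0,0],[-1,0,0,0,0,0],[0,0,0,0,0,0]])

```text
time_s: 20.65
tool_pos: [0.5224, -0.0441, 0.0272]
eef_rot: [-0.0, 0.751, 0.66, 0.0]
force: [0.2, 8.1, 1.8]
opening: 0.0322
```

```bash
python3 - <<'E'
from h import *
np.set_printoptions(precision=4,suppress=True)
s=r.state();print(s['time_s'],s['tool_pos'],s['eef_rot'],s['force'])
b=snap('side','s14')
cv2.imwrite('pics/s14c.png',cv2.resize(b[190:260,220:320,::-1],None,fx=7,fy=7,interpolation=2))
E
```

```text
20.65 [ 0.5224 -0.0441  0.0272] [-0.0003  0.751   0.6602  0.0004] [0.1986 8.1496 1.7846]
```

View pics/s14c.png

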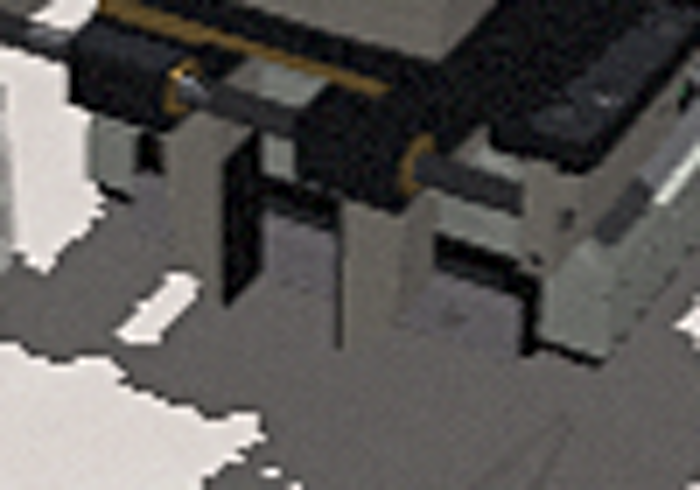

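send_rows(series=[[-1,0,0,0,0,0],[-1,0,0,0,0,0],[0,0,0,0,0,0]])

```text
time_s: 21.0
tool_pos: [0.5224, -0.0442, 0.0273]
eef_rot: [-0.001, 0.751, 0.66, 0.001]
force: [2.8, 18.1, 2.1]
opening: 0.032
```

The slide is at a hard stop: 18 N with no further motion, after about 110 mm of travel. I'll retreat and check.

send_rows(series=[[8,0,0,0,0,0],[25,0,0,0,0,0],[35,0,0,0,0,0],[40,0,-20,0,0,0],[40,0,-40,0,0,0]])

```text
time_s: 21.5
tool_pos: [0.5388, 0.0961, 0.081]
eef_rot: [-0.001, 0.751, 0.66, -0.002]
force: [1.3, -0.7, 0.2]
opening: 0.0323
```

send_rows(series=[[20,0,-40,0,0,0],[0,0,-40,0,0,0],[0,0,-20,0,0,0],[0,0,0,0,0,0],[0,0,0,0,0,0]])

```text
time_s: 22.0
tool_pos: [0.5428, 0.1147, 0.1822]
eef_rot: [0.0, 0.751, 0.66, -0.0]
force: [-0.7, 0.5, -0.0]
opening: 0.032
```

```bash
python3 - <<'E'
from h import *
np.set_printoptions(precision=4,suppress=True)
s=r.state();print(s['time_s'],s['tool_pos'],s['force'])
b=snap('side','s15'); t=snap('top','t15'); snap('wrist','w15')
cv2.imwrite('pics/s15c.png',cv2.resize(b[170:310,180:350,::-1],None,fx=4.2,fy=4.2,interpolation=2))
cv2.imwrite('pics/t15c.png',cv2.resize(t[130:290,220:420,::-1],None,fx=3.5,fy=3.5,interpolation=2))
for c in ('side','top'):
  for n in ['slide_end','petri','tweezers','vial_5','fluorimeter']:
    for d in r.pinpoint(n,c)[:1]: print(c,n,round(d['p'],2),w(c,d['xyz']))
E
```

```text
22.0 [0.5428 0.1147 0.1822] [-0.6553  0.4668 -0.0111]
side slide_end 0.89 [ 0.5222 -0.0581  0.0193]
side tweezers 0.56 [ 0.4549  0.0241 -0.001 ]
side vial_5 0.71 [ 0.6215 -0.0416 -0.003 ]
side fluorimeter 0.56 [ 0.5149 -0.1408  0.0038]
top slide_end 0.53 [ 0.5213 -0.0564  0.0184]
top petri 0.84 [ 0.5126 -0.2587  0.0053]
top tweezers 0.61 [0.4505 0.0267 0.0017]
top vial_5 0.72 [ 0.6168 -0.0441 -0.002 ]
top fluorimeter 0.61 [ 0.5106 -0.135   0.001 ]
```

View pics/s15c.png

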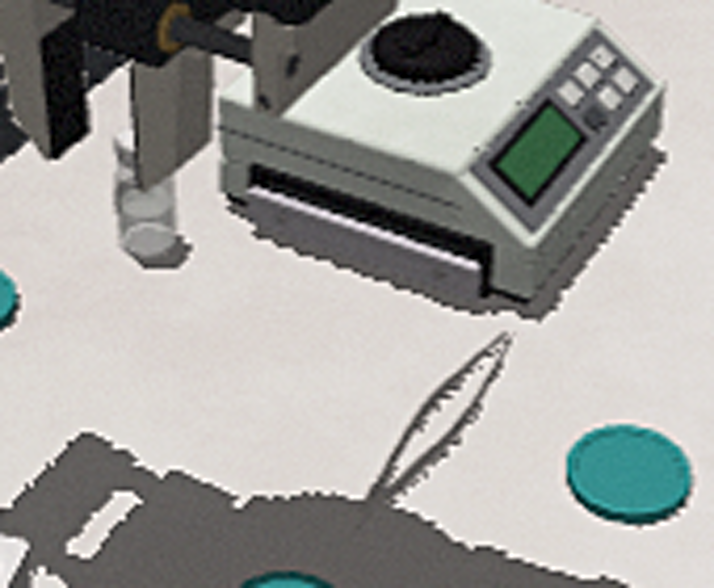

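View pics/t15c.png

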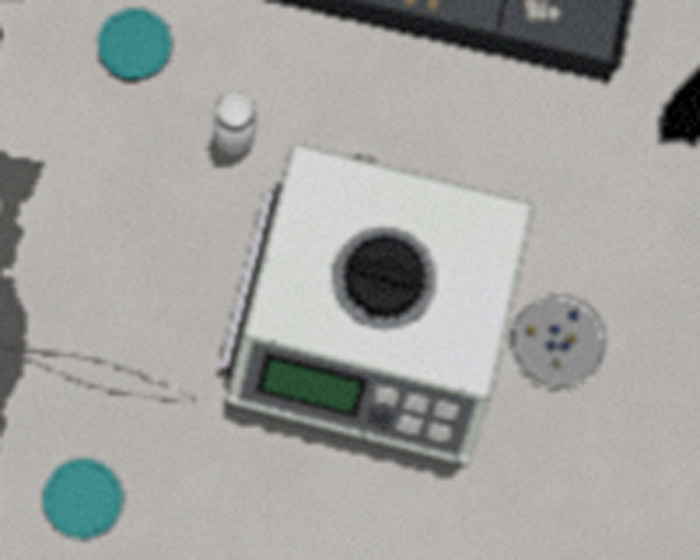

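The end plate sits against the frame, and the vial (287,165), tweezers and dish are at their original pixels. The arm is clear, so I'm handing in.

```bash
python3 -c "
from plant import r
print(r.sign_off())"
```

```text
the job is handed in; nothing more can be done
None
```

I nudged the amber filter across the deck into its pocket, where it dropped in flat, and then pushed the slide home by its end plate. I handed in at about 22–23 s of the 51 s allowed.

- **Filter:** It stuck tilted on the pocket rim at first, and pressing on top with about 14 N did not seat it. A second push with the tool pitched 20° did. Before I moved the slide, the wrist and side pictures showed it flat with an even dark gap all round.
- **Slide:** It moved at about 5–6 N over roughly 110 mm, then met a hard stop: 18 N with no further motion. The last pictures show the end plate against the guide frame.
- **Other items:** The vial and tweezers look unmoved in the last side and top pictures, as does the petri dish in the top one. The detector puts all three within about 6 mm of where they started, which is about its own error.
- **Failed check:** On one descent the fingertips dipped and touched the deck with a brief 36 N. I saw no sign afterwards that anything had moved.
- **Not checked:** The filter cannot be seen with the slide closed, so its seating is judged from the pictures before the push. The slide force stayed at about 4–6 N, with no sign of snagging, until the stop.

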